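# Spray-disinfect sample jars on their way to the clean side

## Robot

A 6-joint arm with a two-finger parallel gripper is mounted at the origin on the work surface. World frame = base frame: x ahead of the robot, y to its left, z up, the work surface at z = 0. Lengths are in m, angles in rad, forces in N, time in s.
With the tool pointing down it reaches from about 0.25 to 0.725 m from the base axis. Payload 4 kg.
Tool frame: the origin (TCP) lies midway between the tips of the shut fingers; the grasp point (between the pads) lies 19 mm behind it (bot.grip_point_offset is the distance from the TCP to the grasp point, in m); z points along the fingers, y is the line along which they close (so a half turn about z gives the same grasp; the last joint's range is limited). The gripper opens to 85 mm and grips with 20 to 120 N. Pads are 22 mm wide; open, the fingers measure 114 mm over their backs; the gripper's body (76 mm by 85 mm) begins 54 mm behind the grasp point. The pads swing forward as they close: fully open they stand 13 mm farther back than shut.
Start: joints at [1.136, 0.241, 0.005, 1.335, 0, 1.571], TCP at [0.211, 0.453, 0.207] pointing down, gripper open.
Joint ranges: [-2.72, 2.72], [-1.05, 1.87], [-1.09, 1.28], [-1.99, 2.15], [-1.42, 1.44], [-3.14, 3.14]. Speed limits (rad/s): [2.79, 2.79, 3.14, 3.14, 3.14, 3.14].

## Interface

Orientations are given as a unit quaternion [x, y, z, w].
In Python, from workcell import bot gives the robot as it stands.
- The arm moves only by the tool step_arm, never from a script. Its argument "targets" is text: rows parted by semicolons, each of 7 numbers parted by spaces: the opening, from -1 (shut) to 1 (fully open), so that 0 is half open, then the shift along the world's x, y, z normalised to -1 to 1, where 1 is 0.5 m, then the turn, a rotation vector about the world's x, y, z normalised to -1 to 1, where 1 is pi/4 rad. In form: gripper x y z wx wy wz; .... A call has 1 to 10 rows; each row is the pose to reach, as a shift and turn from the pose commanded when the call began; what a row does not reach only later rows make up. A row lasts 1/12 s, in which the tool goes at most 41.7 mm and 7.16 degrees, less where a joint would pass 70% of its speed; a pose out of reach is approached as far as the arm can. A call with a number of a shift or a turn outside -1 to 1 is refused whole. A call with a gripper value outside its range is refused whole. The fingers move at their own pace and stop on an object; the grip force is fixed at half the most. Time passes only in rows, so rows that repeat a pose let the fingers close. It gives the time, the measured TCP pose, the force, the opening and the grip force at its end, in the units of the state.
- bot.get_obs(): the state, without advancing time (a new reading comes with each control period).
- bot.camera(name): name is "side" or "top"; returns the picture (384x512x3 uint8, red, green, blue); there is no depth.
- bot.camera_info(name): a dict with "vertical_fov" (degrees; the focal length in pixels is half the picture's height over the tangent of half this angle, whatever the lens; pixels are square), "cx", "cy" (the principal point, pixels), "D" ([k1, k2, p1, p2, k3] as OpenCV has them; the pictures are not rectified), "pose" (4x4, takes a point from camera to world coordinates). Camera axes: x right, y up, looking along -z (the intrinsics and any distortion apply to the point x, -y, -z); pixel columns grow to the right and rows downward; lengths in m; the calibration is good to about 2 mm. A picture is of the moment at which its call begins. camera_info takes no time and is no camera call.
- bot.job_done(): hands the job in; it is judged then, once.
The state is a dict: "clock": time; "joint_pos": joint angles; "joint_vel": joint speeds; "tau": joint torques, N m; "eef_pos": TCP position; "tool_rot": TCP orientation; "ft_force": force on the tool from outside, world axes, zero at the start; "ft_torque": the same for the moment, N m; "grip_width": finger opening in m; "grasp_force": force on a finger pad.
Only numpy, scipy, OpenCV 4.12 (cv2) and the standard library are available. Lean on these libraries where they do the work, as an engineer would, in place of code of your own. Each camera call takes 0.05 s, during which the arm holds its last target. There are 200 camera calls.

## Task

Disinfect the red-capped sample jars for the clean side: first spray down the empty steel tray by pressing the spray bottle's pump cap fully down and letting it spring back, then take every red-capped jar out of the grey pocket tray, stand them all upright in the steel tray and spray them with another full press. Then stand them all upright in the white tray, and last of all spray down the emptied steel tray with a full press. Leave the blue-capped and yellow-capped jars and everything else on the bench where they are.

Things in the scene. Friction and masses are not known exactly. Their poses are not given: they have to be found in the camera images.
- red1_mid (a point): red-capped round sample jar, white body with a paper label, 52 mm in diameter, 68 mm tall, sealed, about 90 g. This point is its centre, half-way up (34 mm above its underside); z is its axis, up when it stands upright. It starts upright in a pocket of the grey tray, its underside 6 mm above the table. Two or three of the four red-capped jars are present
- red2_mid (a point): red-capped round sample jar, white body with a paper label, 52 mm in diameter, 68 mm tall, sealed, about 90 g. This point is its centre, half-way up (34 mm above its underside); z is its axis, up when it stands upright. It starts upright in a pocket of the grey tray, its underside 6 mm above the table. Two or three of the four red-capped jars are present
- red3_mid (a point): red-capped round sample jar, white body with a paper label, 52 mm in diameter, 68 mm tall, sealed, about 90 g. This point is its centre, half-way up (34 mm above its underside); z is its axis, up when it stands upright. It starts upright in a pocket of the grey tray, its underside 6 mm above the table. Two or three of the four red-capped jars are present
- red4_mid (a point): red-capped round sample jar, white body with a paper label, 52 mm in diameter, 68 mm tall, sealed, about 90 g. This point is its centre, half-way up (34 mm above its underside); z is its axis, up when it stands upright. It starts upright in a pocket of the grey tray, its underside 6 mm above the table. Two or three of the four red-capped jars are present
- blue1_mid (a point): blue-capped jar of the same size, in a pocket of the grey tray; not part of the job. This point is its centre, half-way up
- blue2_mid (a point): blue-capped jar of the same size, in a pocket of the grey tray; not part of the job. This point is its centre, half-way up
- yellow_mid (a point): yellow-capped jar of the same size, already standing in the white tray; not part of the job. This point is its centre, half-way up
- pocket_tray: fixed grey pocket tray, 250 (x) by 170 (y) mm, 26 mm high, with six round pockets 55.5 mm wide and 20 mm deep at x = -80, 0, 80 mm and y = -41, 41 mm in its frame, so that the jars stand 48 mm proud. Origin: centre of the underside, on the table; z up. It stands on the left or on the right, the white tray on the other side
- spray_tray: fixed shallow steel spray tray in front of the spray bottle's nozzle, 150 (x) by 230 (y) mm outside, walls 4 mm thick and 14 mm high, floor 4 mm thick. Origin: centre of the underside, on the table; x points to the spray bottle, z up. Three jars fit in a row along y
- clean_tray: fixed shallow white plastic tray for the clean jars, 200 (x) by 220 (y) mm outside, walls 4 mm thick and 14 mm high, floor 4 mm thick. Origin: centre of the underside, on the table; z up
- spray_bottle: fixed spray bottle (pale blue, 72 mm in diameter, blue pump cap on a white collar) in a black cup on a 130 mm square steel foot. Origin: centre of the underside, on the table; z up. Its nozzle looks along -x of this frame, over the spray tray, whose centre lies 155 mm along -x. Highest point: the pump cap, 191 mm above the table
- pump_top (a point): centre of the top of the blue pump cap, a disc 33 mm in diameter; 191 mm above the table when up. It moves down with the cap
- pump (a joint): travel of the sprung pump cap: 0 up, 0.010 m fully down (stop). It begins to move at about 2.5 N, needs about 8.5 N at the stop, and springs back up when let go
- tape: bystander: roll of yellow tape lying flat, 90 mm wide, 19 mm high; origin under its centre
- timer: bystander: white bench timer lying flat, 65 mm square, 18 mm high; origin under its centre
Mind the look-alikes: they are no part of the job. Leave any pink look-alike of the part that bears red1_mid alone. Leave any pink look-alike of the part that bears red4_mid alone.

How it is judged:
By the outcome, as a careful person would: the job done as asked, in the order asked, and still so for the second after the job is handed in, with the robot touching nothing.
Of red1, red2, red3, red4 only 2 to 3 are there at a start; the rules pass over those that are not, and their reading is None.
At some moment in a run one of red1, red2, red3, red4 may be knocked a few centimetres aside while the robot is not near it.
It also fails if it takes over 210 s, if anything falls off the work surface, if the arm or the gripper's body presses on something with over 40 N, if the wrist force passes 120 N, or if a joint passes its speed limit or range.

## Working session

There is one attempt and no reset: what is moved stays moved. The work goes in short steps, Python scripts to look and compute and a tool call to move; the robot and the scene stay as the last step left them, time stands still between calls to the robot, and variables do not carry over. Pictures are saved under pics/ and viewed, at most 14 in all, crops included, and the job is handed in when it is done.

Besides the shell and the picture viewer there is one more tool, called after "Emit:" as name(argument=value, ...) on one line, values as JSON. step_arm: Moves the arm, as the interface text tells. Scaled input: -1 to 1 covers 0.5 m each way for a shift and pi/4 rad each way for a turn. Its arguments: {"type":"object","properties":{"targets":{"type":"string"}},"required":["targets"]}

```bash
ls; mkdir -p pics
cat > h.py <<'E'
import numpy as np, cv2, json
from workcell import bot
def shot(n,save=None):
    im=cv2.cvtColor(bot.camera(n),cv2.COLOR_RGB2BGR)
    if save: cv2.imwrite('pics/'+save,im)
    return im
def cam(n):
    i=bot.camera_info(n); f=192/np.tan(np.radians(i['vertical_fov'])/2)
    return np.array([[f,0,i['cx']],[0,f,i['cy']],[0,0,1]]),np.array(i['D'],float),np.array(i['pose'])
def ray(n,uv):
    K,D,P=cam(n); p=cv2.undistortPoints(np.array(uv,float).reshape(-1,1,2),K,D).reshape(-1,2)
    d=np.c_[p[:,0],-p[:,1],-np.ones(len(p))]@P[:3,:3].T
    return P[:3,3],d
def plane(n,uv,z):
    o,d=ray(n,uv); return o+d*((z-o[2])/d[:,2])[:,None]
def proj(n,X):
    K,D,P=cam(n); q=(np.atleast_2d(X)-P[:3,3])@P[:3,:3]; q=q*[1,-1,-1]
    return cv2.projectPoints(q,np.zeros(3),np.zeros(3),K,D)[0].reshape(-1,2)
E
python3 - <<'E'
from h import *
for n in('top','side'):
    shot(n,n+'0.png'); i=bot.camera_info(n); print(i)
o=bot.get_obs();print(o)
E
```

```text
pics
{'vertical_fov': 43.85589116156845, 'cx': 253.61362506264743, 'cy': 186.0077115902593, 'D': array([0.06916998, 0.        , 0.        , 0.        , 0.        ]), 'pose': array([[ 0.02286954,  0.99372596, -0.1094792 ,  0.38115977],
       [-0.99971076,  0.02191617, -0.00990385, -0.05584093],
       [-0.00744235,  0.10967403,  0.99393975,  1.35231937],
       [ 0.        ,  0.        ,  0.        ,  1.        ]])}
{'vertical_fov': 47.03909140431108, 'cx': 262.52984961971174, 'cy': 187.67719642605527, 'D': array([0.0354106, 0.       , 0.       , 0.       , 0.       ]), 'pose': array([[ 0.91754163,  0.2009056 , -0.34315346,  0.09396431],
       [-0.39712569,  0.50685041, -0.76511035, -0.99006975],
       [ 0.02021252,  0.83829565,  0.54484112,  0.81168025],
       [ 0.        ,  0.        ,  0.        ,  1.        ]])}
{'clock': 0.1, 'joint_pos': array([1.13601451e+00, 2.41351184e-01, 3.88835218e-03, 1.33517547e+00,
       1.19446779e-05, 1.57075986e+00]), 'joint_vel': array([-8.68517839e-04, -2.24739862e-03,  4.19229838e-03,  7.38467879e-04,
       -4.60139840e-05,  9.20020424e-05]), 'tau': array([ 9.07138565e-04, -3.73136866e+01,  2.53010666e+01,  1.08337234e-02,
        1.11390650e-04,  1.26883924e-05]), 'eef_pos': array([0.21035598, 0.45295137, 0.20650645]), 'tool_rot': array([ 2.15664784e-01,  9.76467026e-01, -8.98018160e-04, -2.04489043e-04]), 'ft_force': array([-0.44517887,  0.05645865,  0.79292269]), 'ft_torque': array([ 0.00122716,  0.02463913, -0.0134379 ]), 'grasp_force': 0.0, 'grip_width': 0.08514673443284343}
```

View pics/top0.png

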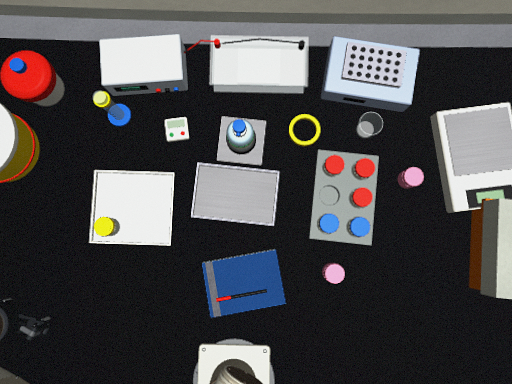

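View pics/side0.png

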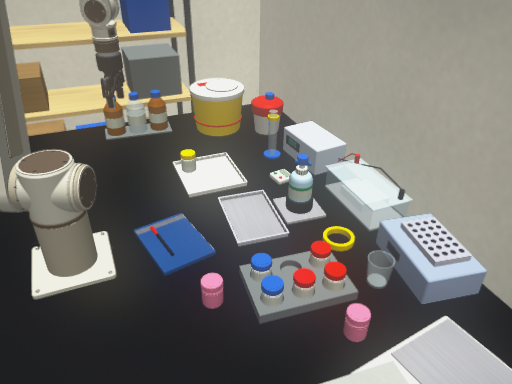

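The top view shows three red caps at (334,165), (365,168) and (361,197). Possible look-alikes are the two pink jars at (413,177) and (334,273), the large red jar at (28,75), and the blue caps at (329,223) and (360,227). I choose the three red caps in the grey tray. The pump cap is at (239,127).

```bash
cat > meas.py <<'E'
from h import *
R={'red':[((0,190,110),(4,255,255)),((176,190,110),(180,255,255))],'blue':[((104,150,110),(125,255,255))],'yellow':[((26,150,110),(34,255,255))],'pink':[((155,60,120),(175,255,255))]}
def blobs(im,c,amin=60,amax=700):
    h=cv2.cvtColor(im,cv2.COLOR_BGR2HSV); m=sum(cv2.inRange(h,a,b) for a,b in R[c])
    n,l,s,ce=cv2.connectedComponentsWithStats(m); return [(ce[i].round(1),s[i,4]) for i in range(1,n) if amin<s[i,4]<amax]
E
python3 - <<'E'
from meas import *
im=shot('top')
for c in R:
    for p,a in blobs(im,c,60): print(c,p,a,plane('top',p,.074)[0].round(4), plane('top',p,.191)[0].round(4) if c=='blue' else '')
g=cv2.cvtColor(im,cv2.COLOR_BGR2HSV)
for nm,box,z in(('spray',(185,155,285,232),.014),('clean',(82,162,182,252),.014),('pocket',(300,142,386,252),.026),('foot',(212,112,270,168),.004)):
    x0,y0,x1,y1=box; m=(g[y0:y1,x0:x1,2]>(70)).astype(np.uint8)
    m=cv2.morphologyEx(m,cv2.MORPH_CLOSE,np.ones((5,5)))
    c=max(cv2.findContours(m,0,1)[0],key=cv2.contourArea).reshape(-1,2)+[x0,y0]
    w=plane('top',c,z)[:,:2].astype(np.float32); r=cv2.minAreaRect(w*1000); print(nm,r, (cv2.boxPoints(r)).round(0).tolist())
crop=np.hstack([cv2.resize(im[145:250,300:430],None,fx=4,fy=4,interpolation=2)])
cv2.imwrite('pics/crop1.png',crop)
E
```

```text
red [ 23.9 151.7] 131 [0.601  0.5756 0.074 ] 
red [334.1 164.4] 268 [ 0.5855 -0.2591  0.074 ] 
red [364.4 167.5] 271 [ 0.5787 -0.3403  0.074 ] 
red [361.9 196.7] 274 [ 0.4996 -0.3335  0.074 ] 
blue [16.4 64.3] 147 [0.8415 0.6113 0.074 ] [0.7994 0.5502 0.191 ]
blue [119.9 115.8] 283 [0.7066 0.326  0.074 ] [0.6768 0.291  0.191 ]
blue [238.6 126.3] 141 [0.6851 0.0017 0.074 ] [ 0.6573 -0.0036  0.191 ]
blue [328.7 222.9] 290 [ 0.4275 -0.2454  0.074 ] [ 0.4232 -0.2281  0.191 ]
blue [359.4 226.2] 295 [ 0.4207 -0.3266  0.074 ] [ 0.4171 -0.3018  0.191 ]
blue [207.2 289.3] 166 [0.2465 0.0725 0.074 ] [0.2588 0.0607 0.191 ]
yellow [103.6 100.9] 80 [0.7468 0.3721 0.074 ] 
yellow [304.4 129.1] 390 [ 0.681  -0.1779  0.074 ] 
yellow [103.7 226. ] 299 [0.4062 0.353  0.074 ] 
pink [413.1 176.2] 325 [ 0.5578 -0.4691  0.074 ] 
pink [334.4 273.7] 189 [ 0.2948 -0.2607  0.074 ] 
spray ((525.244873046875, 7.61614990234375), (237.53677368164062, 196.38018798828125), 85.1999740600586) [[417.0, -103.0], [613.0, -119.0], [633.0, 118.0], [437.0, 134.0]]
clean ((462.3192138671875, 297.80084228515625), (228.12486267089844, 207.732666015625), 89.4925537109375) [[357.0, 185.0], [565.0, 183.0], [567.0, 411.0], [359.0, 413.0]]
pocket ((503.9200439453125, -294.0599670410156), (172.10227966308594, 252.2284698486328), 85.12543487548828) [[371.0, -369.0], [622.0, -391.0], [637.0, -219.0], [386.0, -198.0]]
foot ((651.7696533203125, 1.9220504760742188), (141.21446228027344, 152.47743225097656), 85.16487121582031) [[570.0, -62.0], [722.0, -75.0], [734.0, 66.0], [582.0, 79.0]]
```

View pics/crop1.png

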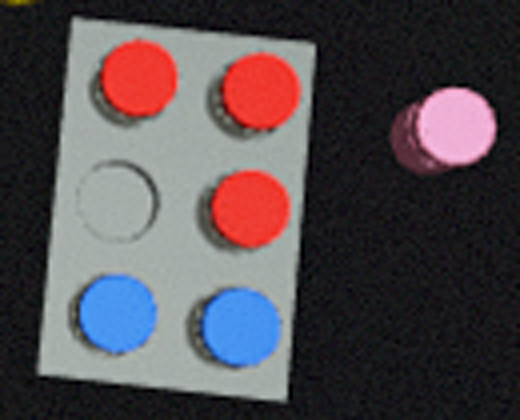

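Emit:
step_arm(targets="-1 0.4 -0.5 0.1 0 0 -0.56; -1 0.4 -0.5 0.1 0 0 -0.56; -1 0.4 -0.5 0.1 0 0 -0.56; -1 0.4 -0.5 0.1 0 0 -0.56; -1 0.4 -0.5 0.1 0 0 -0.56; -1 0.4 -0.5 0.1 0 0 -0.56; -1 0.4 -0.5 0.1 0 0 -0.56; -1 0.4 -0.5 0.1 0 0 -0.56; -1 0.4 -0.5 0.1 0 0 -0.56; -1 0.4 -0.5 0.1 0 0 -0.56")

```text
clock: 0.98
eef_pos: [0.4114, 0.2021, 0.2572]
tool_rot: [0.425, 0.905, 0.0, -0.0]
ft_force: [0.7, -0.4, 0.1]
grip_width: 0.0
grasp_force: 0.0
```

Run:
```python
from h import *
# pump cap from two views: side blue blob near (302,160)
from meas import *
im=shot('side'); 
for p,a in blobs(im,'blue',30): print('blue',p,a)
print('expected pump px',proj('side',[.657,-.004,.186]), 'red B caps', proj('side',[[.586,-.26,.074],[.5795,-.341,.074],[.5,-.334,.074]]))
print([ (p,a) for p,a in blobs(im,'red',60)])
b=bot.get_obs();print(b['joint_pos'].round(3),b['eef_pos'].round(4),b['tool_rot'].round(4),b['clock'])
```

```text
blue [158.5   1.6] 58
blue [ 90.  125.2] 90
blue [271.7 154.1] 74
blue [302.3 156.1] 43
blue [156.  221.9] 55
blue [261.  260.4] 266
blue [272.3 284.3] 331
expected pump px [[301.01779868 157.39819422]] red B caps [[319.87529217 246.14976037]
 [334.25976449 267.30925644]
 [303.66099595 274.21171666]]
[(array([267. , 101.9]), np.int32(194)), (array([320.7, 247.3]), np.int32(211)), (array([335.3, 268.9]), np.int32(253)), (array([304.3, 275.9]), np.int32(244))]
[4.590e-01 1.410e-01 1.000e-02 1.440e+00 1.000e-03 1.335e+00] [0.4106 0.2031 0.257 ] [ 4.243e-01  9.055e-01 -1.000e-04 -5.000e-04] 1.0333
```

Emit:
step_arm(targets="-1 0.49 -0.412 -0.06 0 0 0; -1 0.49 -0.412 -0.06 0 0 0; -1 0.49 -0.412 -0.06 0 0 0; -1 0.49 -0.412 -0.06 0 0 0; -1 0.49 -0.412 -0.06 0 0 0; -1 0.49 -0.412 -0.06 0 0 0; -1 0.49 -0.412 -0.06 0 0 0; -1 0.49 -0.412 -0.06 0 0 0; -1 0.49 -0.412 -0.06 0 0 0; -1 0.49 -0.412 -0.06 0 0 0")

```text
clock: 1.87
eef_pos: [0.6555, -0.0016, 0.2246]
tool_rot: [0.423, 0.906, -0.001, -0.002]
ft_force: [-1.0, 0.3, -0.1]
grip_width: 0.0001
grasp_force: 0.0
```

Run:
```python
from h import *
im=shot('side'); cv2.imwrite('pics/crop2.png',cv2.resize(im[90:230,220:380],None,fx=4,fy=4,interpolation=2))
b=bot.get_obs();print(b['joint_pos'].round(3),b['eef_pos'].round(4))
```

```text
[-2.000e-03  5.670e-01  5.400e-01  1.548e+00  1.000e-03  8.710e-01] [ 0.655  -0.0008  0.2258]
```

View pics/crop2.png

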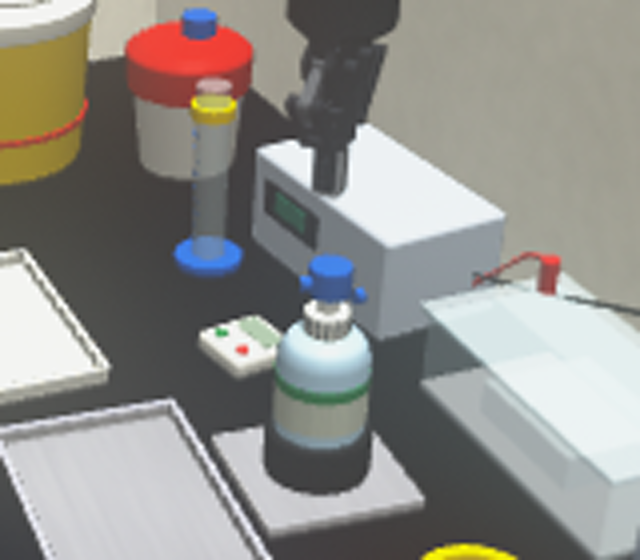

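The closed fingertips at crop (330,195) stand over the pump cap at (330,262). Pressing.

Emit:
step_arm(targets="-1 0.003 -0.004 -0.05 0 0 0; -1 0.003 -0.004 -0.06 0 0 0; -1 0.003 -0.004 -0.07 0 0 0; -1 0.003 -0.004 -0.08 0 0 0; -1 0.003 -0.004 -0.088 0 0 0; -1 0.003 -0.004 -0.094 0 0 0; -1 0.003 -0.004 -0.094 0 0 0; -1 0.003 -0.004 -0.094 0 0 0")

```text
clock: 2.58
eef_pos: [0.6572, -0.0044, 0.1807]
tool_rot: [0.423, 0.906, 0.0, 0.0]
ft_force: [-0.3, -1.1, -0.9]
grip_width: -0.0001
grasp_force: 0.0
```

Run:
```python
from h import *
im=shot('side'); im2=shot('top')
a=cv2.resize(im[110:190,260:340],(400,400),interpolation=2);b=cv2.resize(im2[90:170,200:280],(400,400),interpolation=2)
cv2.imwrite('pics/crop3.png',np.hstack([a,b]))
b=bot.get_obs();print(b['eef_pos'].round(4),b['ft_force'],b['tau'].round(2))
```

```text
[ 0.6574 -0.0046  0.1808] [ 0.22842877 -0.30214469  0.0998673 ] [  0.07 -52.81  25.58   0.     0.     0.  ]
```

View pics/crop3.png

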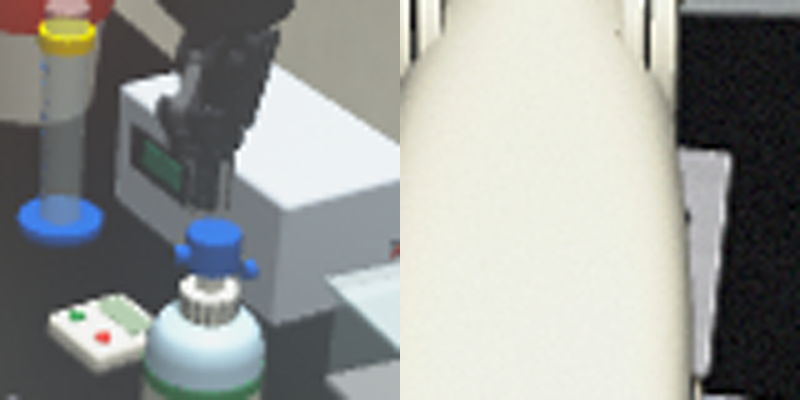

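Run:
```python
from meas import *
print(proj('side',[[.655,-.0008,.2258],[.6574,-.0046,.1808],[.657,-.0036,.191],[.657,-.0036,.181]]))
im=shot('side')
for p,a in blobs(im,'blue',20): 
  if 290<p[0]<315:print('blue',p,a)
o1,d1=ray('top',[238.6,126.3]); o2,d2=ray('side',[302.3,156.1]); d1=d1[0];d2=d2[0]
t=np.linalg.lstsq(np.c_[d1,-d2],o2-o1,rcond=None)[0]; print(o1+d1*t[0],o2+d2*t[1])
cv2.imwrite('pics/crop4.png',cv2.resize(im[120:180,270:330],(600,600),interpolation=cv2.INTER_CUBIC))
```

```text
[[300.82781372 144.88402906]
 [301.11330123 159.02420877]
 [301.07104141 155.83276071]
 [300.83799907 158.83274905]]
blue [302.5 156.4] 52
[ 0.65767752 -0.00353498  0.18939431] [ 0.66049997 -0.00476945  0.1900099 ]
```

View pics/crop4.png

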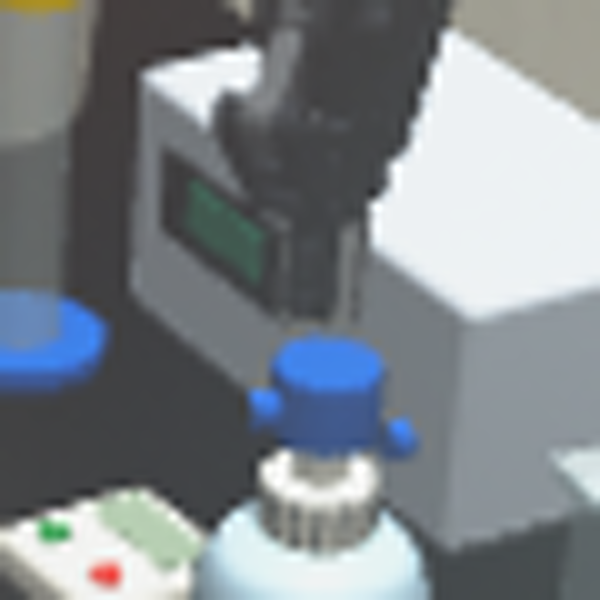

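Run:
```python
from h import *
print(bot.grip_point_offset)
p=np.array([.2105,.453,.2065])
out=[]
for n,(x0,y0) in(('top',(0,280)),('side',(75,50))):
    im=cv2.imread(f'pics/{n}0.png'); c=cv2.resize(im[y0:y0+80,x0:x0+80],(400,400),interpolation=2)
    for dz,col in((0,(0,0,255)),(.019,(0,255,0))):
        q=proj(n,p+[0,0,dz])[0]; print(n,q); cv2.circle(c,tuple(int(v) for v in ((q-[x0,y0])*5+2)),5,col,1)
    out.append(c)
cv2.imwrite('pics/crop5.png',np.hstack(out))
```

```text
0.0187
top [ 36.05010563 308.63104352]
top [ 32.15017214 309.87885483]
side [118.65789571 113.23895903]
side [117.72833269 107.87285196]
```

View pics/crop5.png

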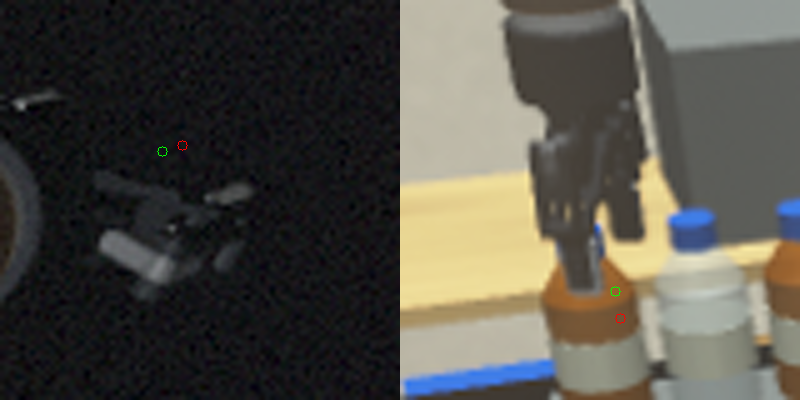

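Run:
```python
from h import *
print(proj('side',[0,0,0.01]),proj('top',[0,0,0.01]))
print(plane('side',[[32,262],[108,235],[115,277],[36,290]],0.01).round(3))
print(plane('top',[[199,346],[270,346]],0.01).round(3))
```

```text
[[ 72.99329724 259.99820408]] [[233.25979838 381.80203577]]
[[-0.096  0.032  0.01 ]
 [ 0.096  0.072  0.01 ]
 [ 0.091 -0.105  0.01 ]
 [-0.087 -0.078  0.01 ]]
[[ 0.09   0.096  0.01 ]
 [ 0.094 -0.097  0.01 ]]
```

Emit:
step_arm(targets="-1 0 0 0.07 0 0 0; -1 0 0 0.14 0 0 0; -1 -0.1 0.1 0.14 0 0 0; -1 -0.6 0.7 0.1 0 0 0; -1 -0.6 0.7 0.1 0 0 0; -1 -0.6 0.7 0.1 0 0 0; -1 -0.6 0.7 0.1 0 0 0; -1 -0.6 0.7 0.1 0 0 0; -1 -0.6 0.7 0.1 0 0 0; -1 -0.6 0.7 0.1 0 0 0")

```text
clock: 3.57
eef_pos: [0.4385, 0.2487, 0.237]
tool_rot: [0.424, 0.906, 0.001, 0.0]
ft_force: [0.3, 1.0, -0.0]
grip_width: 0.0002
grasp_force: 0.0
```

Run:
```python
from h import *
p=bot.get_obs()['eef_pos']; print(p)
out=[]
for n in('top','side'):
    im=shot(n,n+'6.png'); q0=proj(n,p)[0]; x0,y0=(q0-40).astype(int)
    c=cv2.resize(im[y0:y0+80,x0:x0+80],(400,400),interpolation=2)
    c=(255*(c/255.)**.6).astype(np.uint8)
    for dz,col in((0,(0,0,255)),(.019,(0,255,0))):
        q=proj(n,p+[0,0,dz])[0]; print(n,q,x0,y0); cv2.circle(c,tuple(int(v) for v in ((q-[x0,y0])*5+2)),5,col,1)
    out.append(c)
cv2.imwrite('pics/crop6.png',np.hstack(out))
```

```text
[0.43850777 0.24874982 0.23699581]
top [127.16690518 211.15996042] 87 171
top [124.91130069 210.68734273] 87 171
side [202.47912339 118.68484614] 162 78
side [202.13960729 113.01044443] 162 78
```

View pics/crop6.png

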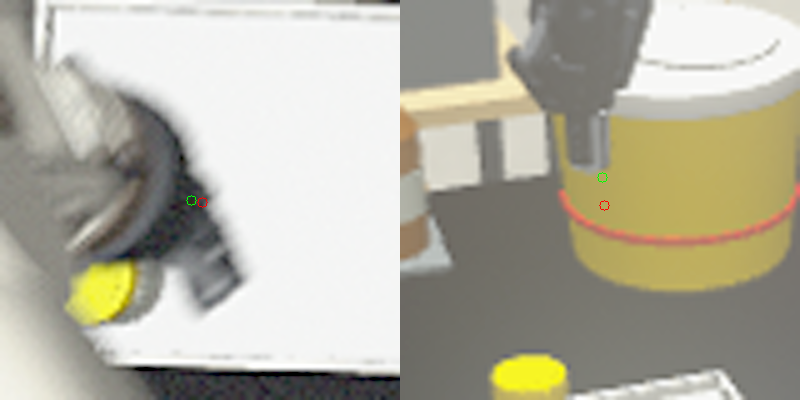

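```bash
cat >> h.py <<'E'
def tri(a,b):
    o1,d1=ray('top',a);o2,d2=ray('side',b);d1=d1[0];d2=d2[0]
    t=np.linalg.lstsq(np.c_[d1,-d2],o2-o1,rcond=None)[0]; p,q=o1+d1*t[0],o2+d2*t[1]
    return (p+q)/2,np.linalg.norm(p-q)
E
python3 - <<'E'
from h import *
print(tri([131.4,229.4],[200,112]))
o=bot.get_obs();print(o['eef_pos'],o['joint_pos'].round(3),o['joint_vel'].round(3),o['clock'])
E
```

```text
(array([0.40972276, 0.22233612, 0.2748664 ]), np.float64(0.02899020520554055))
[0.43604094 0.25153271 0.23693116] [0.522 0.237 0.077 1.411 0.002 1.389] [-0.087  0.022  0.035 -0.004 -0.063 -0.055] 3.6667
```

Emit:
step_arm(targets="-1 0.04 0.1 0 0 0 0; -1 0.04 0.1 0 0 0 0; -1 0.04 0.1 0 0 0 0; -1 0.04 0.1 0 0 0 0; -1 0.04 0.1 0 0 0 0; -1 0.04 0.1 0 0 0 0; -1 0.04 0.1 0 0 0 0; -1 0.04 0.1 0 0 0 0")

```text
clock: 4.33
eef_pos: [0.4599, 0.2967, 0.2368]
tool_rot: [0.424, 0.906, 0.0, 0.0]
ft_force: [-0.3, 0.3, -0.9]
grip_width: 0.0
grasp_force: 0.0
```

Run:
```python
from h import *
out=[]
for n in('top','side'):
    o=bot.get_obs();p=o['eef_pos'];print(p,o['joint_pos'].round(3),o['tool_rot'].round(3))
    im=shot(n,n+'7.png'); q0=proj(n,p)[0]; x0,y0=np.maximum((q0-[50,70]).astype(int),0)
    c=cv2.resize(im[y0:y0+120,x0:x0+80],(400,600),interpolation=2)
    c=(255*(c/255.)**.5).astype(np.uint8)
    for dz,col in((0,(0,0,255)),(.1,(0,255,0)),(.2,(0,255,0))):
        q=proj(n,p+[0,0,dz])[0]; print(n,q,x0,y0); cv2.circle(c,tuple(int(v) for v in ((q-[x0,y0])*5+2)),5,col,1)
    out.append(c)
cv2.imwrite('pics/crop7.png',np.hstack(out))
```

```text
[0.45989663 0.29671462 0.23678896] [ 0.573  0.326  0.197  1.442 -0.     1.449] [0.424 0.906 0.    0.   ]
top [106.99050426 201.58660177] 56 131
top [ 92.16230343 197.96393884] 56 131
top [ 74.05312386 193.54880405] 56 131
[0.45988329 0.29687925 0.23676457] [ 0.573  0.326  0.197  1.442 -0.     1.449] [0.424 0.906 0.    0.   ]
side [204.49327705 111.97669859] 154 41
side [202.77481555  81.79668461] 154 41
side [200.88729606  48.99416911] 154 41
```

View pics/crop7.png

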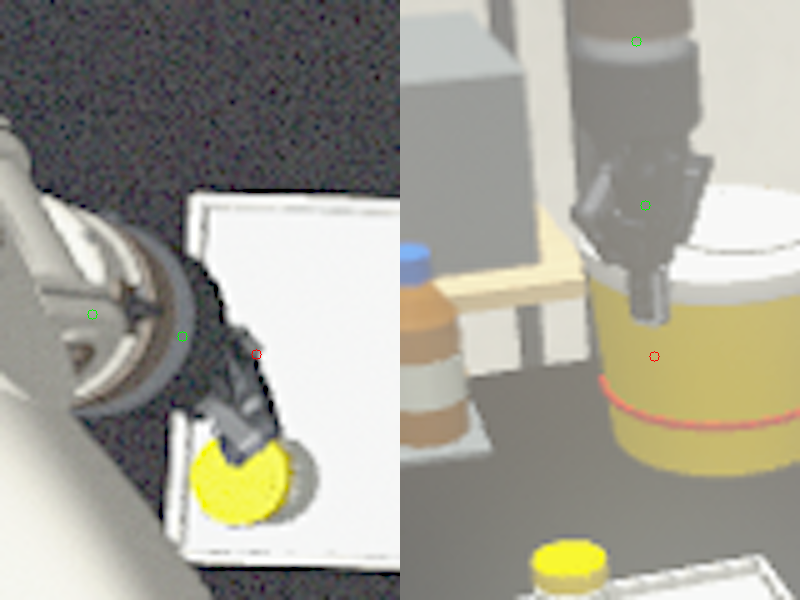

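Emit:
step_arm(targets="-1 0.394 -0.601 -0.04 0 0 0; -1 0.394 -0.601 -0.04 0 0 0; -1 0.394 -0.601 -0.04 0 0 0; -1 0.394 -0.601 -0.04 0 0 0; -1 0.394 -0.601 -0.04 0 0 0; -1 0.394 -0.601 -0.04 0 0 0; -1 0.394 -0.601 -0.04 0 0 0; -1 0.394 -0.601 -0.04 0 0 0; -1 0.394 -0.601 -0.04 0 0 0; -1 0.394 -0.601 -0.04 0 0 0")

```text
clock: 5.27
eef_pos: [0.6585, -0.0089, 0.2146]
tool_rot: [0.427, 0.904, -0.001, 0.0]
ft_force: [-1.5, 0.3, -0.3]
grip_width: 0.0001
grasp_force: 0.0
```

Emit:
step_arm(targets="-1 0 0 -0.03 0 0 0; -1 0 0 -0.06 0 0 0; -1 0 0 -0.075 0 0 0; -1 0 0 -0.08 0 0 0; -1 0 0 -0.085 0 0 0; -1 0 0 -0.085 0 0 0")

```text
clock: 5.77
eef_pos: [0.6567, -0.0024, 0.1742]
tool_rot: [0.423, 0.906, 0.0, 0.0]
ft_force: [-0.4, 0.3, -0.1]
grip_width: -0.0002
grasp_force: 0.0
```

Descend in 1 mm-scale increments until force appears.

Emit:
step_arm(targets="-1 0 0 -0.004 0 0 0; -1 0 0 -0.004 0 0 0; -1 0 0 -0.008 0 0 0; -1 0 0 -0.008 0 0 0")

```text
clock: 6.1
eef_pos: [0.6568, -0.0028, 0.17]
tool_rot: [0.423, 0.906, 0.0, 0.0]
ft_force: [-0.5, 0.0, -0.1]
grip_width: -0.0002
grasp_force: 0.0
```

Emit:
step_arm(targets="-1 0 0 -0.004 0 0 0; -1 0 0 -0.004 0 0 0; -1 0 0 -0.008 0 0 0; -1 0 0 -0.008 0 0 0")

```text
clock: 6.43
eef_pos: [0.6568, -0.0029, 0.1661]
tool_rot: [0.424, 0.906, 0.0, 0.0]
ft_force: [-0.2, -0.6, 2.8]
grip_width: -0.0003
grasp_force: 1.4
```

Emit:
step_arm(targets="-1 0 0 -0.008 0 0 0; -1 0 0 -0.012 0 0 0; -1 0 0 -0.016 0 0 0; -1 0 0 -0.016 0 0 0; -1 0 0 -0.016 0 0 0")

```text
clock: 6.85
eef_pos: [0.657, -0.0029, 0.159]
tool_rot: [0.424, 0.906, 0.0, 0.001]
ft_force: [-2.4, -0.4, 7.1]
grip_width: -0.0002
grasp_force: 3.5
```

Emit:
step_arm(targets="-1 0 0 -0.003 0 0 0; -1 0 0 -0.006 0 0 0; -1 0 0 -0.006 0 0 0; -1 0 0 -0.006 0 0 0")

```text
clock: 7.18
eef_pos: [0.6571, -0.0029, 0.1571]
tool_rot: [0.424, 0.906, 0.001, 0.001]
ft_force: [-2.6, -0.1, 9.6]
grip_width: 0.0001
grasp_force: 5.0
```

Emit:
step_arm(targets="-1 0 0 -0.004 0 0 0; -1 0 0 -0.004 0 0 0; -1 0 0 -0.006 0 0 0; -1 0 0 -0.006 0 0 0")

```text
clock: 7.52
eef_pos: [0.6572, -0.0029, 0.1569]
tool_rot: [0.424, 0.906, 0.001, 0.002]
ft_force: [-6.9, 0.5, 20.4]
grip_width: 0.0003
grasp_force: 10.0
```

Hard stop found at a reading of 0.157, so the true tips sit about 24 mm above the reported TCP. The first press is complete; now let the cap spring back and go above jar A.

Emit:
step_arm(targets="-1 0 0 0.05 0 0 0; -1 0 0 0.12 0 0 0; -1 0 0 0.15 0 0 0; 1 -0.142 -0.3 0.15 0 0 0; 1 -0.142 -0.513 0.15 0 0 0; 1 -0.142 -0.513 0.15 0 0 0; 1 -0.142 -0.513 0.15 0 0 0; 1 -0.142 -0.513 0.15 0 0 0; 1 -0.142 -0.513 0.1 0 0 0; 1 -0.142 -0.513 0.0 0 0 0")

```text
clock: 8.35
eef_pos: [0.5893, -0.2602, 0.1763]
tool_rot: [0.426, 0.905, -0.001, 0.007]
ft_force: [1.4, -1.4, 0.7]
grip_width: 0.0832
grasp_force: 0.0
```

```bash
cat > look.py <<'E'
from meas import *
im={n:shot(n) for n in('top','side')}
for n in im:
    for p,a in blobs(im[n],'red',20):
        X=plane(n,p,.074)[0]
        if 0.3<X[0]<.66 and abs(X[1])<.5: print(n,p,a,X.round(4)[:2])
o=bot.get_obs();print(o['eef_pos'].round(4),o['joint_pos'].round(3))
E
python3 look.py
python3 - <<'E'
from h import *
im=shot('side'); cv2.imwrite('pics/crop8.png',cv2.resize(im[180:320,240:380],(700,600),interpolation=2)[:600])
E
```

```text
top [328.6 161. ] 54 [ 0.5944 -0.2443]
side [320.7 247.3] 209 [ 0.5857 -0.2647]
side [335.3 268.9] 256 [ 0.5789 -0.3467]
side [304.2 275.8] 244 [ 0.4987 -0.3391]
[ 0.5813 -0.2545  0.1629] [-4.120e-01  5.450e-01  3.430e-01  1.383e+00 -1.000e-03  4.680e-01]
```

View pics/crop8.png

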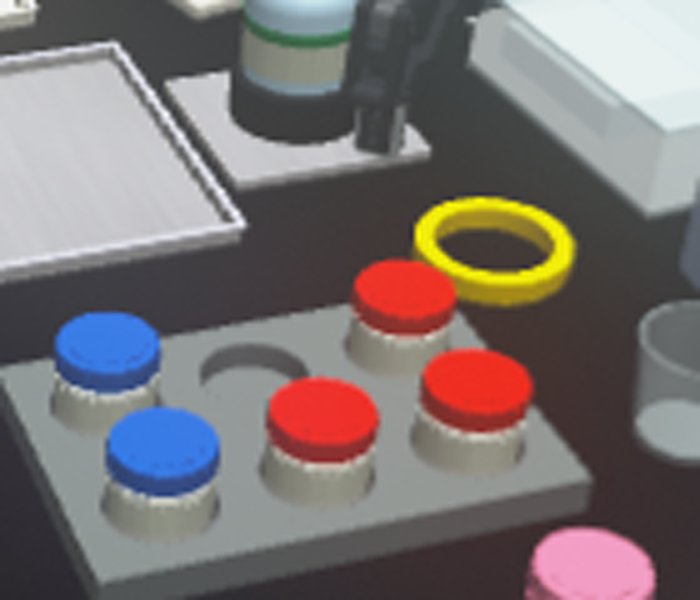

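Emit:
step_arm(targets="1 0 -0.002 0 0 0 0; 1 0 -0.002 0 0 0 0; 1 0 -0.002 0 0 0 0; 1 0 -0.002 -0.06 0 0 0; 1 0 -0.002 -0.12 0 0 0; 1 0 -0.002 -0.12 0 0 0; 1 0 -0.002 -0.12 0 0 0")

```text
clock: 9.08
eef_pos: [0.587, -0.2526, 0.1109]
tool_rot: [0.423, 0.906, -0.0, -0.001]
ft_force: [-0.1, -0.4, 0.5]
grip_width: 0.0858
grasp_force: 0.0
```

Run:
```python
from h import *
im=shot('side'); c=cv2.resize(im[180:320,240:380],(700,700),interpolation=2)[:500]
p=bot.get_obs()['eef_pos'];print(p)
u=np.array([np.cos(np.radians(40)),np.sin(np.radians(40)),0])
for s in(-1,1):
    for r in (.0425,.057):
        q=proj('side',p+u*s*r+[0,0,.037])[0]; print(q); cv2.circle(c,tuple(int(v) for v in ((q-[240,180])*5+2)),4,(0,255,0),1)
cv2.imwrite('pics/crop9.png',c)
```

```text
[ 0.58832865 -0.25341341  0.11271677]
[316.02464387 230.3450312 ]
[313.85546064 233.71226884]
[327.8983033  211.92642825]
[329.79118832 208.9921784 ]
```

View pics/crop9.png

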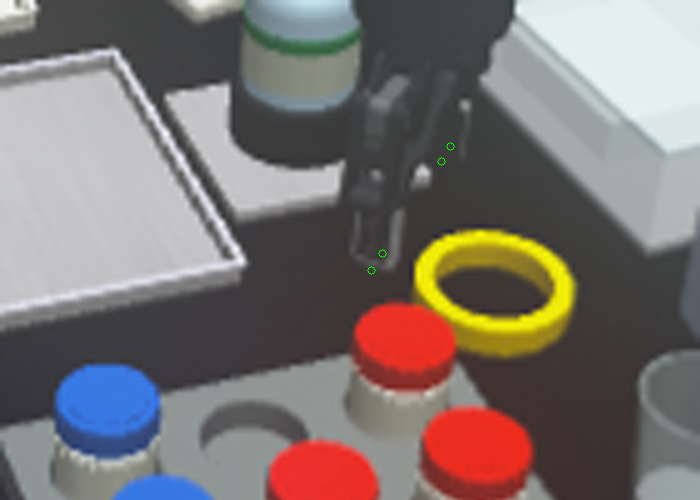

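Emit:
step_arm(targets="1 0 -0.014 -0.01 0 0 0; 1 0 -0.014 -0.01 0 0 0; 1 0 -0.014 -0.01 0 0 0; 1 0 -0.014 -0.01 0 0 0")

```text
clock: 9.47
eef_pos: [0.5879, -0.2615, 0.1073]
tool_rot: [0.424, 0.906, 0.0, 0.001]
ft_force: [0.3, 0.6, 1.3]
grip_width: 0.0852
grasp_force: 0.0
```

Emit:
step_arm(targets="1 -0.003 0 -0.05 0 0 0; 1 -0.003 0 -0.1 0 0 0; 1 -0.003 0 -0.13 0 0 0; 1 -0.003 0 -0.16 0 0 0; 1 -0.003 0 -0.18 0 0 0; 1 -0.003 0 -0.2 0 0 0; 1 -0.003 0 -0.2 0 0 0; 1 -0.003 0 -0.2 0 0 0")

```text
clock: 10.13
eef_pos: [0.5858, -0.261, 0.0062]
tool_rot: [0.424, 0.906, 0.0, -0.0]
ft_force: [0.6, -0.8, 0.6]
grip_width: 0.0856
grasp_force: 0.0
```

Emit:
step_arm(targets="-1 0 0 0 0 0 0; -1 0 0 0 0 0 0; -1 0 0 0 0 0 0; -1 0 0 0 0 0 0; -1 0 0 0 0 0 0; -1 0 0 0 0 0 0")

```text
clock: 10.63
eef_pos: [0.587, -0.2614, 0.0076]
tool_rot: [0.423, 0.906, 0.0, 0.001]
ft_force: [-0.1, -0.2, 5.6]
grip_width: 0.051
grasp_force: 62.5
```

Emit:
step_arm(targets="-1 0 0 0.05 0 0 0; -1 0 0 0.12 0 0 0; -1 0 0 0.2 0 0 0; -1 0 0 0.2 0 0 0; -1 -0.07 0.05 0.2 0 0 0; -1 -0.14 0.1 0.2 0 0 0; -1 -0.156 0.18 0.2 0 0 0; -1 -0.156 0.25 0.2 0 0 0; -1 -0.156 0.32 0.2 0 0 0; -1 -0.156 0.32 0.2 0 0 0")

```text
clock: 11.47
eef_pos: [0.5065, -0.0955, 0.1059]
tool_rot: [0.421, 0.907, 0.001, -0.001]
ft_force: [-0.4, -1.4, -0.7]
grip_width: 0.0508
grasp_force: 66.1
```

Emit:
step_arm(targets="-1 0.003 0.07 0 0 0 0; -1 0.003 0.14 0 0 0 0; -1 0.003 0.21 0 0 0 0; -1 0.003 0.28 0 0 0 0; -1 0.003 0.34 0 0 0 0; -1 0.003 0.36 0 0 0 0; -1 0.003 0.36 0 0 0 0; -1 0.003 0.36 0 0 0 0")

```text
clock: 12.13
eef_pos: [0.5091, 0.0788, 0.1058]
tool_rot: [0.423, 0.906, -0.001, -0.0]
ft_force: [-0.0, -0.3, -1.2]
grip_width: 0.0511
grasp_force: 66.1
```

Emit:
step_arm(targets="-1 0 0 -0.04 0 0 0; -1 0 0 -0.09 0 0 0; -1 0 0 -0.13 0 0 0; -1 0 0 -0.16 0 0 0; -1 0 0 -0.18 0 0 0; -1 0 0 -0.19 0 0 0; -1 0 0 -0.196 0 0 0; -1 0 0 -0.196 0 0 0; -1 0 0 -0.196 0 0 0")

```text
clock: 12.88
eef_pos: [0.5101, 0.0788, 0.0089]
tool_rot: [0.424, 0.906, 0.0, 0.001]
ft_force: [0.1, -0.4, -0.8]
grip_width: 0.0507
grasp_force: 66.1
```

Emit:
step_arm(targets="-1 0 0 -0.005 0 0 0; -1 0 0 -0.005 0 0 0; -1 0 0 -0.005 0 0 0; 1 0 0 -0.005 0 0 0; 1 0 0 -0.005 0 0 0; 1 0 0 -0.005 0 0 0; 1 0 0 -0.005 0 0 0")

```text
clock: 13.47
eef_pos: [0.5095, 0.0791, 0.0058]
tool_rot: [0.423, 0.906, 0.0, 0.0]
ft_force: [0.1, -1.0, -0.9]
grip_width: 0.0855
grasp_force: 0.0
```

Emit:
step_arm(targets="1 0 0 0.08 0 0 0; 1 0 0 0.16 0 0 0; 1 0 0 0.24 0 0 0; 1 0 -0.08 0.24 0 0 0; 1 0 -0.16 0.24 0 0 0; 1 0 -0.24 0.24 0 0 0; 1 0 -0.32 0.24 0 0 0; 1 0.02 -0.4 0.24 0 0 0; 1 0.05 -0.48 0.24 0 0 0; 1 0.08 -0.55 0.24 0 0 0")

```text
clock: 14.3
eef_pos: [0.5491, -0.1984, 0.1261]
tool_rot: [0.424, 0.906, -0.0, 0.0]
ft_force: [1.2, 0.8, 0.2]
grip_width: 0.0853
grasp_force: 0.0
```

```bash
python3 look.py
```

```text
top [369.5 169.2] 87 [ 0.5743 -0.3538]
top [208.4 190.2] 264 [0.5079 0.0784]
top [363.6 196.9] 216 [ 0.4991 -0.338 ]
side [335.3 268.9] 252 [ 0.5789 -0.3467]
side [304.2 275.8] 244 [ 0.4987 -0.3391]
[ 0.551  -0.2016  0.1252] [-3.500e-01  4.540e-01  9.500e-02  1.209e+00 -1.000e-03  5.310e-01]
```

Emit:
step_arm(targets="1 0.058 -0.08 0 0 0 0; 1 0.058 -0.16 0 0 0 0; 1 0.058 -0.24 0 0 0 0; 1 0.058 -0.284 0 0 0 0; 1 0.058 -0.284 0 0 0 0; 1 0.058 -0.284 0 0 0 0; 1 0.058 -0.284 -0.06 0 0 0; 1 0.058 -0.284 -0.06 0 0 0; 1 0.058 -0.284 -0.06 0 0 0")

```text
clock: 15.15
eef_pos: [0.5767, -0.3352, 0.0938]
tool_rot: [0.423, 0.906, 0.0, -0.003]
ft_force: [0.4, -0.6, 0.4]
grip_width: 0.0853
grasp_force: 0.0
```

Emit:
step_arm(targets="1 0.006 -0.012 0 0 0 0; 1 0.006 -0.012 0 0 0 0; 1 0.006 -0.012 0 0 0 0")

```text
clock: 15.4
eef_pos: [0.5825, -0.3442, 0.0973]
tool_rot: [0.423, 0.906, -0.0, 0.001]
ft_force: [1.3, 0.7, 0.1]
grip_width: 0.0859
grasp_force: 0.0
```

Emit:
step_arm(targets="1 -0.004 0.002 -0.04 0 0 0; 1 -0.004 0.002 -0.09 0 0 0; 1 -0.004 0.002 -0.12 0 0 0; 1 -0.004 0.002 -0.15 0 0 0; 1 -0.004 0.002 -0.17 0 0 0; 1 -0.004 0.002 -0.18 0 0 0; 1 -0.004 0.002 -0.18 0 0 0; 1 -0.004 0.002 -0.18 0 0 0")

```text
clock: 16.07
eef_pos: [0.5798, -0.3432, 0.0064]
tool_rot: [0.423, 0.906, -0.0, 0.0]
ft_force: [1.0, 0.4, -0.1]
grip_width: 0.0857
grasp_force: 0.0
```

Emit:
step_arm(targets="-1 0 0 0 0 0 0; -1 0 0 0 0 0 0; -1 0 0 0 0 0 0; -1 0 0 0 0 0 0; -1 0 0 0 0 0 0; -1 0 0 0 0 0 0")

```text
clock: 16.57
eef_pos: [0.5803, -0.3435, 0.0071]
tool_rot: [0.423, 0.906, -0.0, 0.001]
ft_force: [-0.1, 0.7, 5.5]
grip_width: 0.051
grasp_force: 62.5
```

Emit:
step_arm(targets="-1 0 0 0.05 0 0 0; -1 0 0 0.12 0 0 0; -1 0 0 0.2 0 0 0; -1 0 0 0.2 0 0 0; -1 -0.04 0.06 0.2 0 0 0; -1 -0.08 0.12 0.2 0 0 0; -1 -0.12 0.18 0.2 0 0 0; -1 -0.154 0.25 0.2 0 0 0; -1 -0.154 0.33 0.2 0 0 0; -1 -0.154 0.4 0.2 0 0 0")

```text
clock: 17.4
eef_pos: [0.5002, -0.1412, 0.1052]
tool_rot: [0.424, 0.906, 0.0, -0.001]
ft_force: [1.4, -0.5, -0.8]
grip_width: 0.051
grasp_force: 65.5
```

Emit:
step_arm(targets="-1 0 0.08 0 0 0 0; -1 0 0.16 0 0 0 0; -1 0 0.24 0 0 0 0; -1 0 0.296 0 0 0 0; -1 0 0.296 0 0 0 0; -1 0 0.296 0 0 0 0; -1 0 0.296 0 0 0 0")

```text
clock: 17.98
eef_pos: [0.502, 0.0048, 0.1053]
tool_rot: [0.423, 0.906, -0.0, -0.0]
ft_force: [-0.6, -0.4, -0.8]
grip_width: 0.0505
grasp_force: 65.6
```

Emit:
step_arm(targets="-1 0 0 -0.04 0 0 0; -1 0 0 -0.09 0 0 0; -1 0 0 -0.13 0 0 0; -1 0 0 -0.16 0 0 0; -1 0 0 -0.18 0 0 0; -1 0 0 -0.19 0 0 0; -1 0 0 -0.198 0 0 0; -1 0 0 -0.198 0 0 0; -1 0 0 -0.198 0 0 0")

```text
clock: 18.73
eef_pos: [0.503, 0.0047, 0.0072]
tool_rot: [0.424, 0.906, 0.0, 0.001]
ft_force: [1.0, 0.1, 0.4]
grip_width: 0.0512
grasp_force: 65.6
```

Emit:
step_arm(targets="1 0 0 0 0 0 0; 1 0 0 0 0 0 0; 1 0 0 0 0 0 0; 1 0 0 0 0 0 0; 1 0 0 0.08 0 0 0; 1 0 0 0.16 0 0 0; 1 0 0 0.24 0 0 0; 1 0 -0.08 0.24 0 0 0; 1 0 -0.16 0.24 0 0 0; 1 0 -0.24 0.24 0 0 0")

```text
clock: 19.57
eef_pos: [0.5033, -0.1157, 0.1284]
tool_rot: [0.422, 0.907, 0.0, 0.002]
ft_force: [0.4, 0.3, -1.1]
grip_width: 0.0852
grasp_force: 0.0
```

```bash
python3 look.py
```

```text
top [208.4 190.2] 263 [0.5079 0.0784]
top [235.6 193.3] 264 [0.5011 0.0049]
top [361.9 196.7] 274 [ 0.4996 -0.3335]
side [252.9 199.7] 43 [ 0.5064 -0.0033]
side [304.3 275.9] 243 [ 0.4988 -0.3395]
[ 0.5026 -0.12    0.1274] [-0.233  0.32  -0.101  1.147 -0.002  0.649]
```

Emit:
step_arm(targets="1 -0.005 -0.08 0 0 0 0; 1 -0.005 -0.16 0 0 0 0; 1 -0.005 -0.24 0 0 0 0; 1 -0.005 -0.32 0 0 0 0; 1 -0.005 -0.4 0 0 0 0; 1 -0.005 -0.43 0 0 0 0; 1 -0.005 -0.43 0 0 0 0; 1 -0.005 -0.43 -0.06 0 0 0; 1 -0.005 -0.43 -0.06 0 0 0; 1 -0.005 -0.43 -0.06 0 0 0")

```text
clock: 20.5
eef_pos: [0.4983, -0.3275, 0.095]
tool_rot: [0.423, 0.906, 0.001, -0.003]
ft_force: [0.7, -0.5, 0.7]
grip_width: 0.0852
grasp_force: 0.0
```

Emit:
step_arm(targets="1 0.003 -0.01 0 0 0 0; 1 0.003 -0.01 0 0 0 0; 1 0.003 -0.01 0 0 0 0; 1 0.003 -0.01 0 0 0 0")

```text
clock: 20.83
eef_pos: [0.5021, -0.335, 0.0978]
tool_rot: [0.423, 0.906, -0.0, 0.001]
ft_force: [0.3, 0.4, -0.1]
grip_width: 0.0853
grasp_force: 0.0
```

Emit:
step_arm(targets="1 -0.003 0 -0.04 0 0 0; 1 -0.003 0 -0.09 0 0 0; 1 -0.003 0 -0.12 0 0 0; 1 -0.003 0 -0.15 0 0 0; 1 -0.003 0 -0.17 0 0 0; 1 -0.003 0 -0.181 0 0 0; 1 -0.003 0 -0.181 0 0 0; 1 -0.003 0 -0.181 0 0 0")

```text
clock: 21.5
eef_pos: [0.5002, -0.3352, 0.0067]
tool_rot: [0.423, 0.906, -0.0, 0.0]
ft_force: [-0.1, 0.3, -0.2]
grip_width: 0.0851
grasp_force: 0.0
```

Emit:
step_arm(targets="-1 0 0 0 0 0 0; -1 0 0 0 0 0 0; -1 0 0 0 0 0 0; -1 0 0 0 0 0 0; -1 0 0 0 0 0 0; -1 0 0 0 0 0 0")

```text
clock: 22.0
eef_pos: [0.5007, -0.3357, 0.0074]
tool_rot: [0.424, 0.906, -0.0, 0.001]
ft_force: [-0.2, 0.5, 5.2]
grip_width: 0.051
grasp_force: 62.4
```

Emit:
step_arm(targets="-1 0 0 0.05 0 0 0; -1 0 0 0.12 0 0 0; -1 0 0 0.2 0 0 0; -1 0 0 0.2 0 0 0; -1 0 0.07 0.2 0 0 0; -1 0 0.14 0.2 0 0 0; -1 -0.009 0.22 0.2 0 0 0; -1 -0.009 0.3 0.2 0 0 0; -1 -0.009 0.36 0.2 0 0 0; -1 -0.009 0.36 0.2 0 0 0")

```text
clock: 22.83
eef_pos: [0.494, -0.1495, 0.1056]
tool_rot: [0.421, 0.907, 0.001, -0.002]
ft_force: [-0.1, -0.7, -1.0]
grip_width: 0.051
grasp_force: 64.6
```

Emit:
step_arm(targets="-1 0 0.07 0 0 0 0; -1 0 0.14 0 0 0 0; -1 0 0.173 0 0 0 0; -1 0 0.173 0 0 0 0; -1 0 0.173 0 0 0 0; -1 0 0.173 0 0 0 0")

```text
clock: 23.33
eef_pos: [0.4953, -0.0692, 0.106]
tool_rot: [0.424, 0.906, -0.0, 0.0]
ft_force: [-0.1, -0.6, -1.0]
grip_width: 0.0511
grasp_force: 64.6
```

Emit:
step_arm(targets="-1 0 0 -0.04 0 0 0; -1 0 0 -0.09 0 0 0; -1 0 0 -0.13 0 0 0; -1 0 0 -0.16 0 0 0; -1 0 0 -0.18 0 0 0; -1 0 0 -0.19 0 0 0; -1 0 0 -0.199 0 0 0; -1 0 0 -0.199 0 0 0; -1 0 0 -0.199 0 0 0")

```text
clock: 24.08
eef_pos: [0.496, -0.0688, 0.0072]
tool_rot: [0.424, 0.906, 0.0, 0.001]
ft_force: [0.2, -0.6, -0.3]
grip_width: 0.0505
grasp_force: 64.6
```

Emit:
step_arm(targets="1 0 0 0 0 0 0; 1 0 0 0 0 0 0; 1 0 0 0 0 0 0; 1 0 0 0 0 0 0; 1 0 0 0.08 0 0 0; 1 0 0 0.16 0 0 0; 1 0 0 0.24 0 0 0; 1 0 -0.08 0.32 0 0 0; -1 0 -0.16 0.38 0 0 0; -1 0 -0.2 0.42 0 0 0")

```text
clock: 24.92
eef_pos: [0.4953, -0.1619, 0.2123]
tool_rot: [0.423, 0.906, 0.0, 0.001]
ft_force: [1.6, -0.4, -0.4]
grip_width: 0.0638
grasp_force: 0.0
```

```bash
python3 look.py
```

```text
top [208.4 190.2] 263 [0.5079 0.0784]
top [235.6 193.3] 264 [0.5011 0.0049]
top [262.9 196.4] 265 [ 0.4944 -0.0687]
side [255.8 199.9] 23 [ 0.5139 -0.0074]
side [258.4 214. ] 113 [ 0.4939 -0.0744]
[ 0.4983 -0.1659  0.2158] [-3.210e-01  2.780e-01  7.600e-02  1.358e+00 -1.000e-03  5.590e-01]
```

Emit:
step_arm(targets="-1 0 0 0.01 0 0 0; -1 0 0 0.01 0 0 0; -1 0.32 0.327 0.01 0 0 0; -1 0.32 0.327 0.01 0 0 0; -1 0.32 0.327 0.01 0 0 0; -1 0.32 0.327 0.01 0 0 0; -1 0.32 0.327 0.01 0 0 0; -1 0.32 0.327 0.01 0 0 0; -1 0.32 0.327 0.01 0 0 0; -1 0.32 0.327 0.01 0 0 0")

```text
clock: 25.85
eef_pos: [0.6546, 0.0049, 0.2124]
tool_rot: [0.422, 0.907, -0.001, -0.002]
ft_force: [-1.3, 0.5, 0.6]
grip_width: -0.0002
grasp_force: 0.0
```

Emit:
step_arm(targets="-1 0 0 -0.04 0 0 0; -1 0 0 -0.08 0 0 0; -1 0 0 -0.08 0 0 0; -1 0 0 -0.08 0 0 0")

```text
clock: 26.18
eef_pos: [0.653, 0.0017, 0.1737]
tool_rot: [0.424, 0.906, -0.001, -0.002]
ft_force: [-0.4, 0.4, 0.5]
grip_width: -0.0003
grasp_force: 0.0
```

Emit:
step_arm(targets="-1 0.007 -0.01 0 0 0 0; -1 0.007 -0.01 0 0 0 0; -1 0.007 -0.01 -0.008 0 0 0; -1 0.007 -0.01 -0.016 0 0 0; -1 0.007 -0.01 -0.024 0 0 0; -1 0.007 -0.01 -0.032 0 0 0; -1 0.007 -0.01 -0.038 0 0 0; -1 0.007 -0.01 -0.042 0 0 0; -1 0.007 -0.01 -0.042 0 0 0; -1 0.007 -0.01 -0.042 0 0 0")

```text
clock: 27.02
eef_pos: [0.6596, -0.0031, 0.1571]
tool_rot: [0.424, 0.906, 0.001, 0.002]
ft_force: [-2.4, -0.3, 11.2]
grip_width: -0.0001
grasp_force: 5.5
```

Emit:
step_arm(targets="-1 -0.002 0 -0.004 0 0 0; -1 -0.002 0 -0.006 0 0 0; -1 -0.002 0 -0.008 0 0 0; -1 -0.002 0 -0.008 0 0 0")

```text
clock: 27.35
eef_pos: [0.6597, -0.0031, 0.1569]
tool_rot: [0.424, 0.906, 0.002, 0.004]
ft_force: [-5.2, -1.0, 22.7]
grip_width: -0.0002
grasp_force: 11.4
```

Emit:
step_arm(targets="-1 0 0 0.05 0 0 0; -1 0 0 0.12 0 0 0; -1 0 0 0.15 0 0 0; -1 0 0 0.15 0 0 0; 1 -0.08 0 0.15 0 0 0; 1 -0.16 0.05 0.15 0 0 0; 1 -0.24 0.1 0.15 0 0 0; 1 -0.3 0.16 0.15 0 0 0; 1 -0.3 0.16 0.15 0 0 0; 1 -0.3 0.16 0.15 0 0 0")

```text
clock: 28.18
eef_pos: [0.5048, 0.079, 0.2246]
tool_rot: [0.422, 0.907, -0.0, -0.001]
ft_force: [-0.8, -0.6, -0.3]
grip_width: 0.072
grasp_force: 0.0
```

```bash
python3 look.py
```

```text
top [214.  187.9] 63 [0.5145 0.0635]
top [235.6 193.4] 265 [0.5009 0.0049]
top [262.9 196.4] 265 [ 0.4944 -0.0687]
side [258.9 214.1] 105 [ 0.495  -0.0754]
[0.5079 0.0774 0.2248] [ 1.510e-01  2.610e-01  7.800e-02  1.387e+00 -1.000e-03  1.025e+00]
```

Emit:
step_arm(targets="1 0.003 0.002 -0.08 0 0 0; 1 0.003 0.002 -0.16 0 0 0; 1 0.003 0.002 -0.22 0 0 0; 1 0.003 0.002 -0.22 0 0 0; 1 0.003 0.002 -0.22 0 0 0")

```text
clock: 28.7
eef_pos: [0.5087, 0.0771, 0.1134]
tool_rot: [0.424, 0.906, -0.001, -0.002]
ft_force: [0.9, 0.1, 0.4]
grip_width: 0.0855
grasp_force: 0.0
```

Emit:
step_arm(targets="1 0 0.002 -0.05 0 0 0; 1 0 0.002 -0.1 0 0 0; 1 0 0.002 -0.14 0 0 0; 1 0 0.002 -0.17 0 0 0; 1 0 0.002 -0.19 0 0 0; 1 0 0.002 -0.212 0 0 0; 1 0 0.002 -0.212 0 0 0; 1 0 0.002 -0.212 0 0 0")

```text
clock: 29.37
eef_pos: [0.511, 0.0792, 0.0104]
tool_rot: [0.424, 0.906, 0.001, 0.001]
ft_force: [-0.1, -0.1, 0.5]
grip_width: 0.0852
grasp_force: 0.0
```

Emit:
step_arm(targets="-1 0 0 0 0 0 0; -1 0 0 0 0 0 0; -1 0 0 0 0 0 0; -1 0 0 0 0 0 0; -1 0 0 0 0 0 0; -1 0 0 0 0 0 0")

```text
clock: 29.87
eef_pos: [0.5108, 0.0793, 0.0107]
tool_rot: [0.423, 0.906, 0.001, 0.001]
ft_force: [-0.0, -0.2, 5.8]
grip_width: 0.0507
grasp_force: 62.3
```

Emit:
step_arm(targets="-1 0 0 0.05 0 0 0; -1 0 0 0.12 0 0 0; -1 0 0 0.2 0 0 0; -1 0 0 0.2 0 0 0; -1 0 0.07 0.2 0 0 0; -1 0.01 0.15 0.2 0 0 0; -1 0.018 0.22 0.2 0 0 0; -1 0.018 0.3 0.2 0 0 0; -1 0.018 0.36 0.2 0 0 0; -1 0.018 0.36 0.2 0 0 0")

```text
clock: 30.7
eef_pos: [0.5181, 0.2651, 0.1089]
tool_rot: [0.421, 0.907, 0.002, -0.0]
ft_force: [-0.1, -0.3, 0.4]
grip_width: 0.0509
grasp_force: 62.8
```

Emit:
step_arm(targets="-1 0 0.07 0 0 0 0; -1 0 0.14 0 0 0 0; -1 0 0.173 0 0 0 0; -1 0 0.173 0 0 0 0; -1 0 0.173 0 0 0 0; -1 0 0.173 0 0 0 0")

```text
clock: 31.2
eef_pos: [0.518, 0.3446, 0.1087]
tool_rot: [0.424, 0.906, -0.001, -0.0]
ft_force: [0.4, -0.5, -0.5]
grip_width: 0.0508
grasp_force: 63.0
```

Emit:
step_arm(targets="-1 0 0 -0.04 0 0 0; -1 0 0 -0.09 0 0 0; -1 0 0 -0.13 0 0 0; -1 0 0 -0.16 0 0 0; -1 0 0 -0.18 0 0 0; -1 0 0 -0.19 0 0 0; -1 0 0 -0.197 0 0 0; -1 0 0 -0.197 0 0 0; -1 0 0 -0.197 0 0 0")

```text
clock: 31.95
eef_pos: [0.5192, 0.3458, 0.0118]
tool_rot: [0.424, 0.906, 0.001, 0.001]
ft_force: [-0.3, -0.1, 0.2]
grip_width: 0.051
grasp_force: 63.1
```

Emit:
step_arm(targets="1 0 0 0 0 0 0; 1 0 0 0 0 0 0; 1 0 0 0 0 0 0; 1 0 0 0 0 0 0; 1 0 0 0.08 0 0 0; 1 0 0 0.16 0 0 0; 1 0 0 0.2 0 0 0; 1 0 -0.08 0.2 0 0 0; 1 -0.01 -0.16 0.2 0 0 0; 1 -0.02 -0.24 0.2 0 0 0")

```text
clock: 32.78
eef_pos: [0.5086, 0.2253, 0.1115]
tool_rot: [0.423, 0.906, 0.001, 0.001]
ft_force: [0.8, -0.5, -0.7]
grip_width: 0.0852
grasp_force: 0.0
```

Emit:
step_arm(targets="1 -0.005 -0.08 0 0 0 0; 1 -0.014 -0.16 0 0 0 0; 1 -0.014 -0.24 0 0 0 0; 1 -0.014 -0.32 0 0 0 0; 1 -0.014 -0.4 0 0 0 0; 1 -0.014 -0.44 0 0 0 0; 1 -0.014 -0.44 0 0 0 0; 1 -0.014 -0.44 0 0 0 0; 1 -0.014 -0.44 0 0 0 0")

```text
clock: 33.53
eef_pos: [0.5015, 0.0062, 0.1108]
tool_rot: [0.423, 0.906, 0.0, 0.0]
ft_force: [-0.7, 0.0, -0.4]
grip_width: 0.0855
grasp_force: 0.0
```

```bash
python3 look.py
```

```text
top [109.8 184.6] 274 [0.5172 0.3433]
top [262.9 196.3] 264 [ 0.4947 -0.0687]
side [218.7 147.7] 61 [0.5173 0.3421]
side [259.8 214.3] 86 [ 0.497  -0.0772]
[0.5014 0.0069 0.1107] [ 0.014  0.308 -0.166  1.098  0.     0.886]
```

Emit:
step_arm(targets="1 0.001 -0.004 -0.04 0 0 0; 1 0.001 -0.004 -0.09 0 0 0; 1 0.001 -0.004 -0.13 0 0 0; 1 0.001 -0.004 -0.16 0 0 0; 1 0.001 -0.004 -0.18 0 0 0; 1 0.001 -0.004 -0.2 0 0 0; 1 0.001 -0.004 -0.2 0 0 0; 1 0.001 -0.004 -0.2 0 0 0")

```text
clock: 34.3
eef_pos: [0.5018, 0.0042, 0.0106]
tool_rot: [0.423, 0.906, -0.0, -0.0]
ft_force: [0.1, -0.0, 0.5]
grip_width: 0.0856
grasp_force: 0.0
```

Emit:
step_arm(targets="-1 0 0 0 0 0 0; -1 0 0 0 0 0 0; -1 0 0 0 0 0 0; -1 0 0 0 0 0 0; -1 0 0 0 0 0 0; -1 0 0 0 0 0 0")

```text
clock: 34.8
eef_pos: [0.5031, 0.0037, 0.012]
tool_rot: [0.424, 0.906, 0.001, 0.001]
ft_force: [0.1, 0.4, 6.6]
grip_width: 0.0512
grasp_force: 62.4
```

Emit:
step_arm(targets="-1 0 0 0.05 0 0 0; -1 0 0 0.12 0 0 0; -1 0 0 0.2 0 0 0; -1 0 0 0.2 0 0 0; -1 0 0.07 0.2 0 0 0; -1 0.01 0.15 0.2 0 0 0; -1 0.016 0.22 0.2 0 0 0; -1 0.016 0.3 0.2 0 0 0; -1 0.016 0.36 0.2 0 0 0; -1 0.016 0.36 0.2 0 0 0")

```text
clock: 35.63
eef_pos: [0.5097, 0.1891, 0.1104]
tool_rot: [0.421, 0.907, 0.001, -0.0]
ft_force: [0.9, -0.3, -1.3]
grip_width: 0.0512
grasp_force: 62.9
```

Emit:
step_arm(targets="-1 0 0.07 0 0 0 0; -1 0 0.122 0 0 0 0; -1 0 0.122 0 0 0 0; -1 0 0.122 0 0 0 0; -1 0 0.122 0 0 0 0; -1 0 0.122 0 0 0 0")

```text
clock: 36.13
eef_pos: [0.5096, 0.2434, 0.1104]
tool_rot: [0.424, 0.906, -0.001, -0.0]
ft_force: [0.1, -0.1, -0.4]
grip_width: 0.0506
grasp_force: 63.0
```

Emit:
step_arm(targets="-1 0 0 -0.04 0 0 0; -1 0 0 -0.09 0 0 0; -1 0 0 -0.13 0 0 0; -1 0 0 -0.16 0 0 0; -1 0 0 -0.18 0 0 0; -1 0 0 -0.19 0 0 0; -1 0 0 -0.196 0 0 0; -1 0 0 -0.196 0 0 0; -1 0 0 -0.196 0 0 0")

```text
clock: 36.88
eef_pos: [0.5106, 0.2448, 0.0136]
tool_rot: [0.424, 0.906, 0.001, 0.001]
ft_force: [-0.1, -0.2, -0.9]
grip_width: 0.051
grasp_force: 63.3
```

Emit:
step_arm(targets="-1 0 0 -0.003 0 0 0; -1 0 0 -0.003 0 0 0; 1 0 0 -0.003 0 0 0; 1 0 0 -0.003 0 0 0; 1 0 0 -0.003 0 0 0; 1 0 0 -0.003 0 0 0; 1 0 0 0.08 0 0 0; 1 0 0 0.16 0 0 0; 1 0 0 0.2 0 0 0; 1 0 -0.08 0.2 0 0 0")

```text
clock: 37.72
eef_pos: [0.5146, 0.2115, 0.119]
tool_rot: [0.42, 0.907, 0.006, 0.004]
ft_force: [2.0, -0.6, -0.3]
grip_width: 0.0853
grasp_force: 0.0
```

Emit:
step_arm(targets="1 -0.005 -0.08 0 0 0 0; 1 -0.015 -0.16 0 0 0 0; 1 -0.025 -0.24 0 0 0 0; 1 -0.029 -0.32 0 0 0 0; 1 -0.029 -0.4 0 0 0 0; 1 -0.029 -0.48 0 0 0 0; 1 -0.029 -0.547 0 0 0 0; 1 -0.029 -0.547 0 0 0 0; 1 -0.029 -0.547 0 0 0 0; 1 -0.029 -0.547 0 0 0 0")

```text
clock: 38.55
eef_pos: [0.4952, -0.0687, 0.1127]
tool_rot: [0.424, 0.906, 0.0, -0.0]
ft_force: [-0.9, 1.1, -0.6]
grip_width: 0.0855
grasp_force: 0.0
```

```bash
python3 look.py
```

```text
top [109.8 184.5] 276 [0.5175 0.3433]
top [146.9 188.7] 269 [0.5083 0.2437]
side [218.8 148. ] 70 [0.5169 0.3398]
side [226.1 161.4] 58 [0.509 0.24 ]
side [261.3 214. ] 61 [ 0.5014 -0.0775]
[ 0.4953 -0.0677  0.1126] [-0.136  0.303 -0.166  1.102  0.     0.737]
```

Emit:
step_arm(targets="1 0 0 -0.04 0 0 0; 1 0 0 -0.09 0 0 0; 1 0 0 -0.13 0 0 0; 1 0 0 -0.16 0 0 0; 1 0 0 -0.18 0 0 0; 1 0 0 -0.203 0 0 0; 1 0 0 -0.203 0 0 0; 1 0 0 -0.203 0 0 0")

```text
clock: 39.32
eef_pos: [0.4951, -0.0679, 0.011]
tool_rot: [0.423, 0.906, -0.0, -0.001]
ft_force: [0.1, -0.3, 0.0]
grip_width: 0.0858
grasp_force: 0.0
```

Emit:
step_arm(targets="-1 0 0 0 0 0 0; -1 0 0 0 0 0 0; -1 0 0 0 0 0 0; -1 0 0 0 0 0 0; -1 0 0 0 0 0 0; -1 0 0 0 0 0 0")

```text
clock: 39.82
eef_pos: [0.4965, -0.069, 0.0125]
tool_rot: [0.424, 0.906, 0.0, 0.001]
ft_force: [0.3, 1.6, 6.1]
grip_width: 0.0506
grasp_force: 62.4
```

Emit:
step_arm(targets="-1 0 0 0.05 0 0 0; -1 0 0 0.12 0 0 0; -1 0 0 0.2 0 0 0; -1 0 0 0.2 0 0 0; -1 -0.02 0.07 0.2 0 0 0; -1 -0.04 0.15 0.2 0 0 0; -1 -0.06 0.22 0.2 0 0 0; -1 -0.08 0.3 0.2 0 0 0; -1 -0.1 0.36 0.2 0 0 0; -1 -0.1 0.36 0.2 0 0 0")

```text
clock: 40.65
eef_pos: [0.4432, 0.1157, 0.111]
tool_rot: [0.42, 0.907, 0.001, -0.001]
ft_force: [0.2, -1.1, -1.5]
grip_width: 0.0507
grasp_force: 62.8
```

Emit:
step_arm(targets="-1 -0.02 0.07 0 0 0 0; -1 -0.04 0.14 0 0 0 0; -1 -0.052 0.21 0 0 0 0; -1 -0.052 0.258 0 0 0 0; -1 -0.052 0.258 0 0 0 0; -1 -0.052 0.258 0 0 0 0; -1 -0.052 0.258 0 0 0 0; -1 -0.052 0.258 0 0 0 0")

```text
clock: 41.32
eef_pos: [0.4193, 0.2389, 0.1109]
tool_rot: [0.424, 0.906, -0.001, -0.0]
ft_force: [-0.4, 0.1, -1.9]
grip_width: 0.0508
grasp_force: 62.9
```

Emit:
step_arm(targets="-1 0 0 -0.04 0 0 0; -1 0 0 -0.09 0 0 0; -1 0 0 -0.13 0 0 0; -1 0 0 -0.16 0 0 0; -1 0 0 -0.18 0 0 0; -1 0 0 -0.19 0 0 0; -1 0 0 -0.198 0 0 0; -1 0 0 -0.198 0 0 0; -1 0 0 -0.198 0 0 0")

```text
clock: 42.07
eef_pos: [0.4203, 0.2403, 0.0131]
tool_rot: [0.424, 0.906, 0.001, 0.001]
ft_force: [-0.1, -0.7, -0.8]
grip_width: 0.051
grasp_force: 63.1
```

Emit:
step_arm(targets="-1 0 0 -0.002 0 0 0; 1 0 0 -0.002 0 0 0; 1 0 0 -0.002 0 0 0; 1 0 0 -0.002 0 0 0; 1 0 0 -0.002 0 0 0; 1 0 0 0.08 0 0 0; 1 0 0 0.16 0 0 0; 1 0 0 0.24 0 0 0; -1 0 0 0.32 0 0 0; -1 0 0 0.4 0 0 0")

```text
clock: 42.9
eef_pos: [0.4189, 0.24, 0.2142]
tool_rot: [0.423, 0.906, 0.0, 0.0]
ft_force: [0.8, 0.3, -0.2]
grip_width: 0.0641
grasp_force: 0.0
```

Emit:
step_arm(targets="-1 0 0 0.03 0 0 0; -1 0.08 -0.08 0.03 0 0 0; -1 0.14 -0.16 0.03 0 0 0; -1 0.2 -0.22 0.03 0 0 0; -1 0.25 -0.28 0.03 0 0 0; -1 0.3 -0.32 0.03 0 0 0; -1 0.3 -0.32 0.03 0 0 0; -1 0.3 -0.32 0.03 0 0 0")

```text
clock: 43.57
eef_pos: [0.5711, 0.0775, 0.226]
tool_rot: [0.426, 0.905, -0.0, -0.0]
ft_force: [-0.4, 0.7, -0.3]
grip_width: 0.0
grasp_force: 0.0
```

```bash
python3 look.py
```

```text
top [109.8 184.6] 275 [0.5172 0.3433]
side [218.8 148.1] 72 [0.5166 0.3391]
side [225.9 161.8] 72 [0.5074 0.2377]
side [200.3 167.5] 72 [0.4169 0.2326]
[0.5688 0.0802 0.2265] [1.400e-01 3.870e-01 2.580e-01 1.444e+00 1.000e-03 1.015e+00]
```

Three jars are in the white tray. Now the last press: shift (+0.088, −0.083).

Emit:
step_arm(targets="-1 0.176 -0.166 0 0 0 0; -1 0.176 -0.166 0 0 0 0; -1 0.176 -0.166 0 0 0 0; -1 0.176 -0.166 0 0 0 0; -1 0.176 -0.166 0 0 0 0; -1 0.176 -0.166 0 0 0 0; -1 0.176 -0.166 -0.05 0 0 0; -1 0.176 -0.166 -0.1 0 0 0; -1 0.176 -0.166 -0.1 0 0 0; -1 0.176 -0.166 -0.1 0 0 0")

```text
clock: 44.5
eef_pos: [0.6551, -0.001, 0.1768]
tool_rot: [0.422, 0.906, -0.001, -0.002]
ft_force: [0.2, 0.1, 0.2]
grip_width: 0.0004
grasp_force: 0.0
```

Emit:
step_arm(targets="-1 0.003 -0.005 -0.008 0 0 0; -1 0.003 -0.005 -0.014 0 0 0; -1 0.003 -0.005 -0.022 0 0 0; -1 0.003 -0.005 -0.03 0 0 0; -1 0.003 -0.005 -0.038 0 0 0; -1 0.003 -0.005 -0.044 0 0 0; -1 0.003 -0.005 -0.05 0 0 0; -1 0.003 -0.005 -0.053 0 0 0; -1 0.003 -0.005 -0.053 0 0 0; -1 0.003 -0.005 -0.053 0 0 0")

```text
clock: 45.33
eef_pos: [0.66, -0.0051, 0.1569]
tool_rot: [0.423, 0.906, 0.002, 0.003]
ft_force: [-7.0, 0.9, 21.4]
grip_width: -0.0001
grasp_force: 10.6
```

At the stop (0.1569, 21 N). Release and move clear.

Emit:
step_arm(targets="-1 0 0 0.05 0 0 0; -1 0 0 0.12 0 0 0; -1 0 0 0.18 0 0 0; -1 0 0 0.18 0 0 0; -1 -0.1 0 0.2 0 0 0; -1 -0.2 0 0.2 0 0 0; -1 -0.3 0 0.2 0 0 0; -1 -0.4 0 0.2 0 0 0; -1 -0.5 0 0.2 0 0 0; -1 -0.5 0 0.2 0 0 0")

```text
clock: 46.17
eef_pos: [0.4074, -0.0054, 0.25]
tool_rot: [0.424, 0.906, -0.0, -0.0]
ft_force: [0.3, -0.3, 0.6]
grip_width: 0.0002
grasp_force: 0.0
```

```bash
python3 look.py
python3 - <<'E'
from h import *
shot('side','sideF.png')
E
```

```text
top [109.8 184.5] 276 [0.5175 0.3433]
top [146.9 188.7] 269 [0.5083 0.2437]
top [147.3 221.8] 273 [0.4196 0.2384]
side [219.4 148.6] 58 [0.5174 0.3348]
side [225.8 161.7] 74 [0.5074 0.2385]
side [200.3 167.5] 72 [0.4169 0.2326]
[ 0.4018 -0.0054  0.2495] [-0.013  0.034 -0.128  1.415 -0.     0.862]
```

View pics/sideF.png

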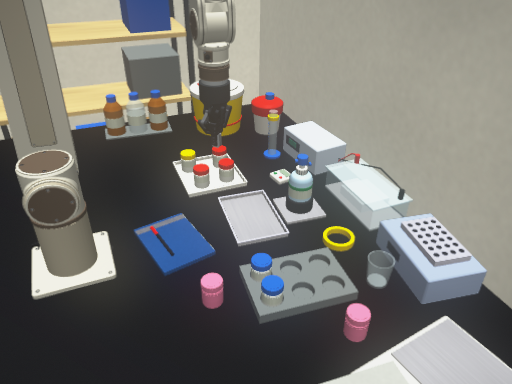

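The final side view shows the three red jars upright in the white tray at (219,155), (227,168) and (202,174), next to the yellow one. The steel tray is empty and everything else is in place.

```bash
python3 -c "
from workcell import bot
print(bot.job_done())"
```

```text
the job is handed in; nothing more can be done
None
```

The job is handed in (no verdict came back): I pressed the pump fully for the empty tray, for the three red jars in it, and for the emptied tray, and all three red jars now stand upright in the white tray with nothing else moved.

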